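Collar the stop post and set a sloppy slide to its mark

TASK

Set up the rivet slide: first put the wide steel collar and then the narrow brass collar on the slide's post, each fully home. Then, with the yellow crank grip, wind the sloping handwheel anticlockwise a full quarter turn past its red mark and come back clockwise, stopping with the mark at the white pointer without passing it, so the play is taken up, and let go. Do not knock the yellow lamp bar, and leave the amber jar, chrome bucking bar and rivet set where they are.

Things in the scene. Friction and masses are not known exactly. Their poses are not given: they have to be found in the camera images.
- fixture: Grey slide bed with a green gear head, fixed to the bench, turned about the vertical only. Origin on the bench under the carriage; y runs along the slide's travel, z up; -x is the side the handwheel faces, roughly the robot's. Bed 140 x 310 x 34 high, from 125 on the -y side to 185 on the +y side; gear head and wheel beyond its -y end, hub at (-37, -170, 110).
- hub (a point): Centre of the handwheel's upper face: black disc, 55 radius, 12 thick. Frame fixed (does not turn): z out of the face along the wheel's axis, which leans 35 degrees from vertical towards the fixture's -x; x uphill in the face; y as the fixture's. A white pointer on the gear head stands at the uphill rim (+x). The crank grip circles at 42 radius, its centre 23.5 above this face.
- slide (a joint): Position (m) of the steel carriage along the fixture's +y; 0 is right when the red mark is at the pointer after coming clockwise. Worn rack: turned clockwise the carriage follows as 0.010 x wheel angle (angle as at red_mark); on reversing, it first stands still for 0.5 rad (5 mm of play), then follows.
- crank (a point): Centre of the yellow crank grip: cylinder on the handwheel's face, 20 diameter, 44 long, along the wheel's axis; this point is 23.5 above the face. It turns freely on its pin, so the hand can keep its orientation while cranking. It sits 0.8 rad clockwise of the red mark, at 42 from the axis.
- red_mark (a point): Red mark on the handwheel's face, 52 from its axis. Call its angle clockwise from the pointer, seen looking down on the face, the wheel angle: 0 at the pointer; clockwise goes from uphill (hub +x) by hub -y to downhill. It starts at 0.6 to 3.0 rad; end stops near -2.4 and 3.4. It stays where it is left; about 0.11 N m turns it, 0.02 within the play.
- post_base (a point): Foot of the upright steel post, on its axis at the carriage's top (53 above the bench). Post 17 diameter, 53 tall, coned tip; moves with the carriage. From 63 to 170 towards the fixture's -y of it a toggle clamp with a red pad holds an aluminium offcut with three copper clecos on the carriage; they reach up to 40 above the carriage's top.
- wide_mid (a point): Centre (half-way up) of the wide steel collar: ring of 46 outer and 22 inner diameter, 22 high, lying flat; z along its bore. On the post fully home this point is 11 above post_base.
- narrow_mid (a point): Centre (half-way up) of the narrow brass collar: ring of 34 outer and 22 inner diameter, 24 high, lying flat; z along its bore. Home on top of the wide collar this point is 34 above post_base.
- lamp: Yellow hoop with a lamp bar, fixed uphill of the wheel and leaning over it. Frame: as hub, origin 12 lower along the axis. Two 10 diameter rods at x = 135, y = +-78, up to z = 150; bar 24 x 180 x 26 centred at (135, 0, 155). A tool in line with the wheel's axis passes beside it; an upright tool on the uphill half of the wheel hits it.
- pointer (a point): Where the red mark must come: the point of the wheel's face below the white pointer, 52 uphill of hub. Fixed.
- jar: Bystander: squat amber glass jar with a dark lid, 68 diameter, 59 tall, loose. Origin at the centre of its underside.
- bar: Bystander: chrome bucking bar, block 78 (its x) x 34 x 30 high, loose. Origin at the centre of its underside.
- rivetset: Bystander: steel rivet set with yellow grip, lying along its x; 18 wide and high, from 50 behind (-x) to 44 ahead (+x) of its origin, which lies on its underside. Loose.
Things that resemble listed ones, but are neither listed nor needed, are in the scene too. What is shaped like the part that bears wide_mid but green or purple is not meant.

How it is judged:
By the outcome, as a careful person would: the job done as asked, in the order asked, and still so for the second after the job is handed in, with the robot touching nothing.
It also fails if it takes over 72 s, if anything falls off the work surface, if the arm or the gripper's body presses on something with over 40 N, if the wrist force passes 120 N, or if a joint passes its speed limit or range.

ROBOT

A 6-joint arm with a two-finger parallel gripper is mounted at the origin on the work surface. World frame = base frame: x ahead of the robot, y to its left, z up, the work surface at z = 0. Lengths are in mm, angles in rad, forces in N, time in s.
With the tool pointing down it reaches from about 350 to 975 mm from the base axis. Payload 7.1 kg.
Tool frame: the origin (TCP) lies at the very end of the fingers, on their centre line; the grasp point (between the pads) lies 19 mm behind it; z points along the fingers, y is the direction in which the jaws open and shut (so a half turn about z gives the same grasp; the last joint's range is limited). The gripper opens to 88 mm and grips with 3 to 60 N. Pads are 20 mm wide; open, the fingers measure 115 mm over their backs; the gripper's body (75 mm by 178 mm) begins 61 mm behind the grasp point.
Start: joints at [1.217, 0.423, 1.63, -0, 1.089, -0.019], TCP at [205.331, 590.292, 222.675] pointing down, gripper open.
Joint ranges: [-3, 3], [-0.9, 2.11], [0.09, 2.58], [-1.31, 4.45], [0.11, 2.69], [-2.54, 2.54]. Speed limits (rad/s): [2.39, 2.39, 3.01, 3.14, 3.14, 3.14].

INTERFACE

Orientations are given as a rotation vector (axis times angle).
In Python, from workcell import * gives the robot as it stands.
- The arm moves only by the tool play_rows, never from a script. Its argument "plan" is text: rows parted by semicolons, each of 7 numbers parted by spaces: the finger opening in cm, from 0 to 8.78, then the shift along the tool's x, y, z in cm, then the turn, a rotation vector about the tool's x, y, z in degrees. A call has 1 to 20 rows; each row shifts and turns the commanded pose from where the row before left it, along the tool's axes as they then stand; what a row does not reach is not made up. A row lasts 1/8 s, in which the tool goes at most 62.5 mm and 10.7 degrees, less where a joint would pass 70% of its speed; a pose out of reach is approached as far as the arm can. A call is refused whole if a number of a shift passes 6.25 or a number of a turn 10.7, either way. A call with a gripper value outside its range is refused whole. The fingers move at their own pace and stop on an object; the grip force is fixed at half the most. Time passes only in rows, so rows that do not move let the fingers close. It gives the time, the measured TCP pose, the force and the opening at its end, in the units of the state.
- get_obs(): the state, without advancing time (a new reading comes with each control period).
- get_image(name): name is "side" or "top"; returns a dict with "pixels" (420x560x3 uint8, red, green, blue), "range_z" (420x560 float32, mm along the optical axis (not along the pixel's ray), 0 where there is no reading), "fx", "fy", "cx", "cy" (pixels), "distortion" ([k1, k2, p1, p2, k3] as OpenCV has them; the pictures are not rectified), "eye" and "attitude" of the camera in the world. Camera axes: x right, y down, z forward; pixel columns grow to the right and rows downward; lengths in mm; the calibration is good to about 2 mm. A picture is of the moment at which its call begins.
- close_job(): hands the job in, once; it reports no verdict.
The state is a dict: "t": time; "qpos": joint angles; "qvel": joint speeds; "joint_torque": joint torques, N m; "ee_pos": TCP position; "orientation": TCP orientation; "ft_force": force on the tool from outside, world axes, zero at the start; "moment": the same for the moment, N m; "width": finger opening in mm.
Only numpy, scipy, OpenCV 4.12 (cv2) and the standard library are available. Lean on these libraries where they do the work, as an engineer would, in place of code of your own. Each camera call takes 0.05 s, during which the arm holds its last target. There are 200 camera calls.

## Working session

There is one attempt and no reset: what is moved stays moved. The work goes in short steps, Python scripts to look and compute and a tool call to move; the robot and the scene stay as the last step left them, time stands still between calls to the robot, and variables do not carry over. Pictures are saved under pics/ and viewed, about 8 in all and at most 12, crops included, and the job is handed in when it is done.

Besides the shell and the picture viewer there is one more tool, called after "Call:" in YAML: its name, and indented under it one key for each argument. play_rows: Moves the arm, as the interface text tells. Its arguments: {"type":"object","properties":{"plan":{"type":"string"}},"required":["plan"]}

```bash
mkdir -p pics; ls; cat > h.py <<'E'
from workcell import *
import numpy as np, cv2
from scipy.spatial.transform import Rotation as R
def att(a):
    a=np.array(a,float)
    return a if a.shape==(3,3) else (R.from_rotvec(a).as_matrix() if a.size==3 else R.from_quat(a).as_matrix())
def shot(n):
    im=get_image(n); K=np.array([[im['fx'],0,im['cx']],[0,im['fy'],im['cy']],[0,0,1]]); 
    return im,K,np.array(im['distortion'],float),np.array(im['eye'],float),att(im['attitude'])
def cloud(s):
    im,K,D,e,A=s
    v,u=np.mgrid[0:420,0:560]
    p=cv2.undistortPoints(np.stack([u,v],-1).reshape(-1,1,2).astype(float),K,D).reshape(420,560,2)
    z=im['range_z'][...,None]
    P=np.concatenate([p*z,z],-1)@A.T+e
    P[im['range_z']==0]=np.nan
    return P
def save(n,px,k=1,box=None):
    if box: px=px[box[1]:box[3],box[0]:box[2]]
    px=cv2.resize(px,None,fx=k,fy=k,interpolation=cv2.INTER_CUBIC)
    cv2.imwrite('pics/'+n+'.png',px[...,::-1])
E
python3 - <<'E'
from h import *
for n in('side','top'):
    s=shot(n); print(n,s[3],s[0]['attitude'],s[1].tolist(),s[2]); save(n+'0',s[0]['pixels']); np.savez(n+'0.npz',P=cloud(s),px=s[0]['pixels'])
print(get_obs())
E
```

```text
pics
side [421.05285047 810.07516863 543.1989645 ] [-0.17989581  2.65997501 -1.57339184] [[446.6310065708766, 0.0, 279.7724365561351], [0.0, 446.6310065708766, 209.5278525882633], [0.0, 0.0, 1.0]] [-0.09610994  0.          0.          0.          0.        ]
top [342.68806927  21.45662942 953.57717112] [-2.10054296  2.15989044 -0.13647588] [[390.0398728154013, 0.0, 281.21862449023797], [0.0, 390.0398728154013, 205.3313759831439], [0.0, 0.0, 1.0]] [-0.0363319  0.         0.         0.         0.       ]
{'t': 0.1, 'qpos': array([ 1.21698586e+00,  4.23754071e-01,  1.63058440e+00, -4.21624772e-05,
        1.08860036e+00, -1.89962473e-02]), 'qvel': array([-5.51603694e-05, -3.07179760e-04, -2.25287278e-03,  6.55616018e-04,
       -9.47205280e-04,  2.95108738e-04]), 'joint_torque': array([ 4.96957255e-04, -5.45610917e+01, -2.74324322e+01,  6.44690730e-02,
        1.88975735e-02, -7.16091421e-06]), 'ee_pos': array([205.18625794, 589.8418492 , 221.99735583]), 'orientation': array([-5.23405970e-01, -3.09746821e+00,  2.08866527e-03]), 'ft_force': array([ 1.12556228, -0.10041801,  0.54011157]), 'moment': array([-0.042185  , -0.03466132,  0.02825609]), 'width': 87.8606247395965}
```

View pics/side0.png

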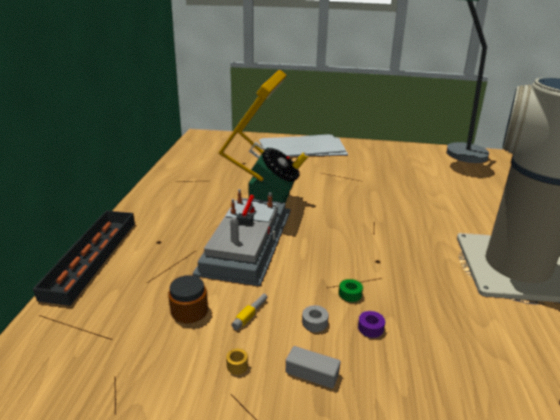

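View pics/top0.png

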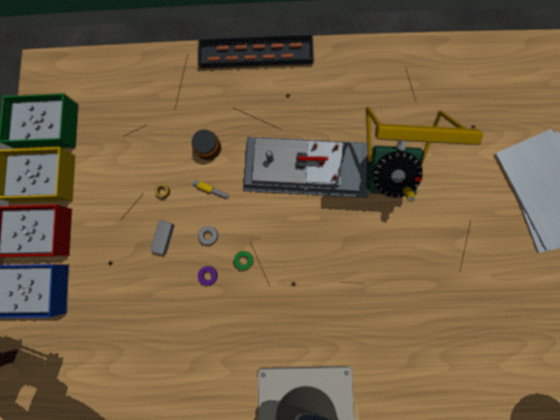

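The side view shows the steel ring at (315,318), green at (350,290), purple at (371,323), brass at (237,360) and the post near (234,228). The top view shows the steel ring at (207,235), brass at (162,192), post (268,157), wheel (398,175) and crank grip (411,195). The grey ring is the wide steel collar; the green and purple rings are the ones excluded. The brass ring is the only narrow one.

```bash
cat > m.py <<'E'
from h import *
T=np.load('top0.npz');S=np.load('side0.npz')
def ring(n,D,u,v,r,zlo,zhi):
    P=D['P'];px=D['px']
    q=P[v-r:v+r,u-r:u+r].reshape(-1,3); c=px[v-r:v+r,u-r:u+r].reshape(-1,3)
    q=q[(q[:,2]>zlo)&(q[:,2]<zhi)]
    (x,y),rad=cv2.minEnclosingCircle(q[:,:2].astype(np.float32))
    print(n,'n',len(q),'med',np.nanmedian(q,0).round(1),'mid',((q.max(0)+q.min(0))/2).round(1),'ext',np.ptp(q,axis=0).round(1),'circ',round(x,1),round(y,1),round(rad,1),'ztop',np.percentile(q[:,2],[50,90]).round(1))
for n,D in(('t',T),('s',S)): print(n,'bench z',np.nanmedian(D['P'][300:320,150:500,2] if n=='t' else D['P'][260:300,400:440,2]))
ring('wide t',T,207,235,14,16,40);ring('wide s',S,315,318,18,16,40)
ring('narrow t',T,162,192,11,17,40);ring('narrow s',S,237,360,16,17,40)
ring('jar t',T,206,145,20,50,80); ring('bar t',T,162,238,22,20,45); ring('rset t',T,211,189,22,8,40)
ring('post t',T,268,157,9,90,130); ring('post s',S,234,228,14,65,130)
# carriage/bed edges
for n,D in(('t',T),('s',S)):
    P=D['P'];
    for zr,nm in(((29,38),'bed'),((49,57),'carr')):
        m=(P[...,2]>zr[0])&(P[...,2]<zr[1])&(P[...,0]>450)&(P[...,0]<720)&(P[...,1]<130)&(P[...,1]>-260)
        k=cv2.connectedComponentsWithStats(m.astype(np.uint8))
        i=1+np.argmax(k[2][1:,4]); q=P[k[1]==i][:,:2].astype(np.float32)
        print(n,nm,len(q),cv2.minAreaRect(q), P[k[1]==i][:,2].mean())
for n,D in(('t',T),('s',S)):
    P=D['P'];hsv=cv2.cvtColor(D['px'],cv2.COLOR_RGB2HSV)
    m=(hsv[...,0]>20)&(hsv[...,0]<32)&(hsv[...,1]>150)&(hsv[...,2]>90)&(P[...,2]>60)
    k=cv2.connectedComponentsWithStats(m.astype(np.uint8))
    for i in range(1,k[0]):
        if k[2][i,4]>15: print(n,'yel',k[2][i],k[3][i].round(),np.median(P[k[1]==i],0).round(1))
save('tc',T['px'],6,(350,110,480,210)); save('sc',S['px'],6,(180,150,310,250))
E
python3 m.py
```

```text
t bench z -0.9585842549919334
s bench z -1.172301293674991
wide t n 220 med [419.8 223.4  20.5] mid [419.8 222.9  20.4] ext [43.7 46.4  8.5] circ 420.0 222.9 23.3 ztop [20.5 22.5]
wide s n 352 med [421.8 229.4  20.7] mid [422.4 225.7  20. ] ext [45.1 45.1  8. ] circ 422.0 225.2 23.1 ztop [20.7 22.3]
narrow t n 94 med [533.  338.1  22.2] mid [532.9 338.5  22. ] ext [32.4 33.7  9.7] circ 532.9 338.6 17.0 ztop [22.2 24.4]
narrow s n 242 med [534.8 343.8  22.1] mid [535.3 339.9  21.2] ext [33.5 34.3  8.1] circ 534.6 339.8 17.4 ztop [22.1 23.8]
jar t n 480 med [643.4 224.4  57.6] mid [644.4 225.8  56.1] ext [59.6 60.5 12.2] circ 643.9 225.7 30.4 ztop [57.6 59.7]
bar t n 477 med [416.9 333.9  28.4] mid [416.5 334.4  27.3] ext [79.6 50.6 13.6] circ 417.5 334.8 41.1 ztop [28.4 30.7]
rset t n 225 med [535.8 221.9  14.6] mid [534.5 217.6  15. ] ext [47.7 88.4 14. ] circ 535.0 217.2 47.4 ztop [14.6 17.5]
post t n 48 med [591.8  65.5 101. ] mid [592.6  65.9  99.8] ext [15.5 14.  15. ] circ 593.0 66.0 8.4 ztop [101.  104.6]
post s n 227 med [594.2  71.6  77.3] mid [594.   32.5  85.6] ext [24.9 90
[... 319 characters left out ...]
d 893 ((586.216064453125, -11.957244873046875), (287.7718505859375, 118.48860168457031), 84.17127990722656) 32.6782567230695
s carr 2045 ((590.5540161132812, 4.412567138671875), (212.46351623535156, 105.99552154541016), 85.19802856445312) 52.503249152496736
t yel [ 367  107  116   52 1679] [429. 133.] [ 557.4 -221.6  313.9]
t yel [367 116   5  40 130] [369. 135.] [ 623.1 -157.1  122.6]
t yel [  0 148  61  50 305] [ 35. 171.] [593.3 624.7  68.2]
t yel [407 192   9  10  43] [411. 195.] [ 483.9 -236.6  127. ]
s yel [219  70  67 110 863] [254. 115.] [ 595.  -151.5  253.2]
s yel [255 146   9   8  24] [259. 149.] [ 603.9 -286.6  113.4]
s yel [294 153  14  16 107] [300. 160.] [ 491.  -231.3  111.7]
```

```bash
python3 - <<'E'
import cv2,numpy as np
a=cv2.imread('pics/tc.png');b=cv2.imread('pics/sc.png');
c=np.hstack([cv2.resize(a,(400,308)),cv2.resize(b,(400,308))])
t=cv2.imread('pics/top0.png')[180:290,145:265];s=cv2.imread('pics/side0.png')[270:390,220:390]
d=np.hstack([cv2.resize(t,(400,290)),cv2.resize(s,(400,290))])
cv2.imwrite('pics/comb.png',np.vstack([c,d]))
E
```

```text
(no output)
```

View pics/comb.png

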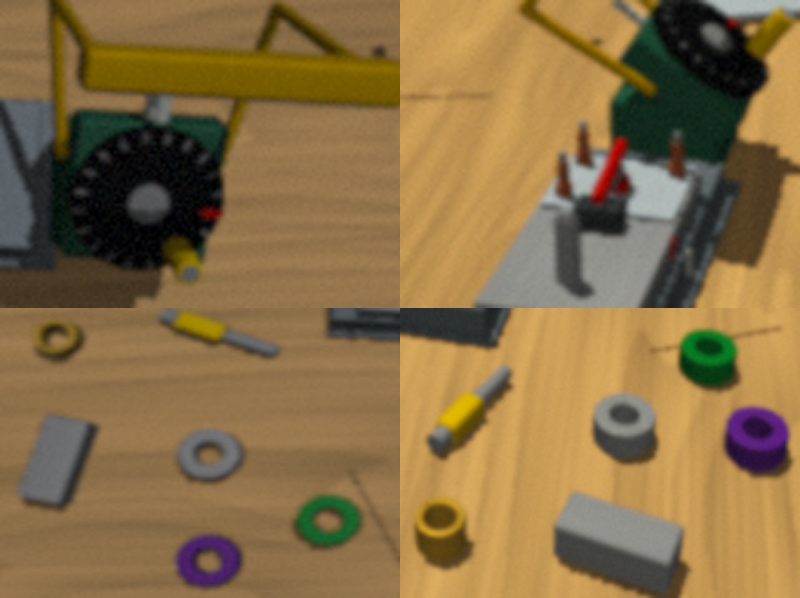

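The crops confirm the grey ring (wide steel collar), the brass ring, the red mark on the -y rim and the crank grip downhill of it. I'll turn the jaws square to the slide and go above the wide collar.

Call:
play_rows:
  plan: "7 0 0 0 0 0 9.46; 7 0 0 0 0 0 9.46; 7 0 0 0 0 0 9.46; 7 0 0 0 0 0 9.46; 7 0 0 0 0 0 9.46; 7 0 0 0 0 0 9.46; 7 0 0 0 0 0 9.46; 7 0 0 0 0 0 9.46; 7 -4.32 3.07 1.5 0 0 0; 7 -4.32 3.07 1.5 0 0 0; 7 -4.32 3.07 1.5 0 0 0; 7 -4.32 3.07 1.5 0 0 0; 7 -4.32 3.07 1.5 0 0 0; 7 -4.32 3.07 1.5 0 0 0; 7 -4.32 3.07 1.5 0 0 0; 7 -4.32 3.07 1.5 0 0 0; 7 0 0 0 0 0 0; 7 0 0 0 0 0 0"

```text
t: 2.35
ee_pos: [420.6, 225.1, 102.6]
orientation: [-2.315, -2.124, 0.001]
ft_force: [-0.0, 0.1, 0.5]
width: 70.3
```

```bash
cat >> h.py <<'E'
def st():
    o=get_obs(); return o,np.array(o['ee_pos']),R.from_rotvec(o['orientation']).as_matrix()
def to(p):
    "shift to world p in cm along tool axes"
    o,e,M=st(); print('t',round(o['t'],2),'ee',e.round(1),'width',round(o['width'],1),'F',np.round(o['ft_force'],1),'q',np.round(o['qpos'],2)); print('tool z',M[:,2].round(4),'yawY',np.degrees(np.arctan2(M[1,1],M[0,1])).round(2)); print('shift cm',((np.array(p)-e)@M/10).round(2))
E
python3 - <<'E'
from h import *
to([421,224,3])
# fixture frame, hub estimate
T=np.load('top0.npz');S=np.load('side0.npz')
for n,D in(('t',T),('s',S)):
    P=D['P'];px=D['px'].astype(int)
    m=(px.max(-1)<60)&(P[...,2]>75)&(P[...,2]<150)&(P[...,0]>450)&(P[...,0]<640)&(P[...,1]<-110)&(P[...,1]>-260)
    k=cv2.connectedComponentsWithStats(m.astype(np.uint8),connectivity=8); i=1+np.argmax(k[2][1:,4])
    q=P[k[1]==i]; 
    for _ in range(5):
        c=q.mean(0);u,s,vt=np.linalg.svd(q-c,full_matrices=False); nn=vt[2]*np.sign(vt[2,2]); q=q[abs((q-c)@nn)<4]
    a=np.cross([0,1,0],nn);a/=np.linalg.norm(a);b=np.cross(nn,a)
    xy=np.stack([(q-c)@a,(q-c)@b],1).astype(np.float32)
    (x,y),r=cv2.minEnclosingCircle(xy); ctr=c+x*a+y*b
    print(n,len(q),'axis',nn.round(3),'yaw',np.degrees(np.arctan2(-nn[1],-nn[0])).round(2),'tilt',np.degrees(np.arccos(nn[2])).round(1),'hub',ctr.round(1),'r',round(r,1))
    h=px[...,0]-px[...,1:].max(-1)
    mr=(h>60)&(np.linalg.norm(np.nan_to_num(P)-ctr,axis=-1)<62)
    print(n,'red',mr.sum(),np.median(P[mr],0).round(1))
E
```

```text
t 2.35 ee [420.6 225.1 102.6] width 70.3 F [-0.   0.1  0.5] q [0.47 0.4  2.03 0.   0.71 0.55]
tool z [-5.e-04 -0.e+00 -1.e+00] yawY -4.92
shift cm [-0.11  0.05  9.96]
t 856 axis [-0.534  0.093  0.84 ] yaw -9.88 tilt 32.8 hub [ 533.7 -215.6  108.8] r 55.0
t red 15 [ 523.2 -263.5  106.3]
s 296 axis [-0.48   0.331  0.812] yaw -34.56 tilt 35.7 hub [ 542.2 -192.6  103.6] r 57.8
s red 1 [ 525.5 -252.   106.7]
```

Call:
play_rows:
  plan: "7 -0.1 0.05 3 0 0 0; 7 0 0 3 0 0 0; 7 0 0 2.5 0 0 0; 7 0 0 1.4 0 0 0; 7 0 0 0 0 0 0; 0 0 0 0 0 0 0; 0 0 0 0 0 0 0; 0 0 0 0 0 0 0; 0 0 0 0 0 0 0; 0 0 0 0 0 0 0; 0 0 0 0 0 0 0"

```text
t: 3.72
ee_pos: [421.7, 224.3, 4.3]
orientation: [2.314, 2.125, 0.002]
ft_force: [-1.0, -0.2, 7.1]
width: 45.4
```

```bash
python3 - <<'E'
from h import *
to([593.5,66.5,140])
E
```

```text
t 3.73 ee [421.7 224.3   4.3] width 45.4 F [-1.  -0.2  7.1] q [0.46 0.6  2.05 0.   0.49 0.55]
tool z [ 1.1e-03  6.0e-04 -1.0e+00] yawY -4.88
shift cm [-14.25  18.48 -13.56]
```

Call:
play_rows:
  plan: "0 0 0 -2.5 0 0 0; 0 0 0 -5 0 0 0; 0 0 0 -5 0 0 0; 0 -2 2.6 -1 0 0 0; 0 -3 4 0 0 0 0; 0 -3 4 0 0 0 0; 0 -3 4 0 0 0 0; 0 -2.25 2.9 0 0 0 0; 0 -1 1 0 0 0 0; 0 0 0 0 0 0 0; 0 0 0 0 0 0 0; 0 0 0 0 0 0 0"

```text
t: 5.22
ee_pos: [592.5, 67.3, 138.7]
orientation: [-2.312, -2.126, 0.001]
ft_force: [-0.9, 0.1, -0.4]
width: 45.4
```

```bash
cat > look.py <<'E'
from h import *
import sys
to([593.5,66.5,120])
s=shot('side');t=shot('top');P=cloud(s);Q=cloud(t)
np.savez('c.npz',P=P,Q=Q,s=s[0]['pixels'],t=t[0]['pixels'])
a=s[0]['pixels'][130:290,170:330];b=t[0]['pixels'][100:220,220:340]
save(sys.argv[1],np.hstack([cv2.resize(a,(400,400),interpolation=2),cv2.resize(b,(400,400),interpolation=2)]))
E
python3 look.py a1
```

```text
t 5.22 ee [592.5  67.3 138.7] width 45.4 F [-0.9  0.1 -0.4] q [0.09 0.49 1.75 0.   0.9  0.18]
tool z [-6.e-04  1.e-04 -1.e+00] yawY -4.79
shift cm [-0.08  0.1   1.87]
```

View pics/a1.png

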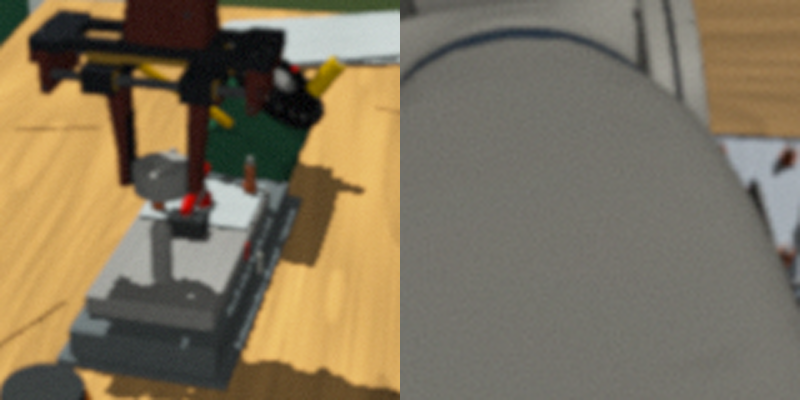

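The side view shows the collar at about (160,177) in the crop, directly above the post at x≈162. I'll check the fore-and-aft offset with depth from this same camera.

```bash
python3 - <<'E'
from h import *
P=np.load('c.npz')['P']
e=np.array([421.05,810.08])
for n,c0,z0,z1,r in(('collar',(592.5,67.3),138,156,23),('post',(593,66),62,95,8.5)):
    d=P[...,:2]-np.array(c0); m=(P[...,2]>z0)&(P[...,2]<z1)&(np.hypot(d[...,0],d[...,1])<r+9)
    # front strip per-row: nearest points; LSQ circle of fixed radius
    q=P[m]; from scipy.optimize import least_squares
    f=least_squares(lambda c:np.hypot(q[:,0]-c[0],q[:,1]-c[1])-r,c0,loss='soft_l1')
    print(n,m.sum(),f.x.round(2),np.median(abs(f.fun)).round(2),np.ptp(q,axis=0).round(1), q.min(0).round(1),q.max(0).round(1))
E
```

```text
collar 430 [592.56  67.8 ] 3.26 [62.2 44.8 18. ] [561.2  47.2 138. ] [623.4  92.  156. ]
post 123 [596.53  66.96] 0.65 [15.9 12.3 32.4] [587.7  65.6  62.3] [603.6  77.9  94.6]
```

Call:
play_rows:
  plan: "0 -0.05 0.18 1 0 0 0; 0 0 0 1 0 0 0; 0 0 0 0.5 0 0 0; 0 0 0 0.5 0 0 0; 0 0 0 0.5 0 0 0; 0 0 0 0.5 0 0 0; 0 0 0 0 0 0 0; 0 0 0 0 0 0 0"

```text
t: 6.32
ee_pos: [595.3, 65.8, 98.8]
orientation: [2.314, 2.125, 0.0]
ft_force: [0.5, 0.5, -0.5]
width: 45.4
```

Call:
play_rows:
  plan: "0 0.05 -0.05 0.8 0 0 0; 0 0 0 0.8 0 0 0; 0 0 0 0.8 0 0 0; 0 0 0 0.8 0 0 0; 0 0 0 0.5 0 0 0; 0 0 0 0.3 0 0 0; 0 0 0 0 0 0 0; 0 0 0 0 0 0 0"

```text
t: 7.32
ee_pos: [594.9, 66.3, 58.9]
orientation: [2.314, 2.125, 0.0]
ft_force: [0.7, 0.2, -0.3]
width: 45.5
```

Call:
play_rows:
  plan: "0 0 0 0.15 0 0 0; 0 0 0 0 0 0 0; 7 0 0 0 0 0 0; 7 0 0 0 0 0 0; 7 0 0 0 0 0 0; 7 0 0 -1 0 0 0; 7 0 0 -3 0 0 0; 7 0 0 -5 0 0 0; 7 0 0 0 0 0 0; 7 0 0 0 0 0 0"

```text
t: 8.57
ee_pos: [594.5, 66.3, 147.5]
orientation: [2.313, 2.125, 0.0]
ft_force: [-0.1, 0.1, -1.4]
width: 70.0
```

```bash
python3 - <<'E'
from h import *
to([534.3,339.4,140])
P=cloud(shot('side'))
d=np.hypot(P[...,0]-595,P[...,1]-66); m=(d<26)&(P[...,2]>56)&(P[...,2]<110)
for a,b in((56,70),(70,73),(73,76),(76,80),(80,90),(90,110)):
    q=P[m&(P[...,2]>a)&(P[...,2]<=b)]; print(a,b,len(q),q.mean(0).round(1),np.ptp(q,axis=0).round(1))
E
```

```text
t 8.57 ee [594.5  66.3 147.5] width 70.0 F [-0.1  0.1 -1.4] q [ 0.09  0.48  1.74 -0.    0.92  0.18]
tool z [ 4.e-04  0.e+00 -1.e+00] yawY -4.86
shift cm [26.7  -8.32  0.74]
56 70 131 [592.6  83.3  63.1] [44.3 33.6 13.7]
70 73 63 [594.3  77.2  71.8] [44.4 47.   2.9]
73 76 124 [594.1  71.5  74. ] [43.3 44.7  2.8]
76 80 21 [594.5  72.9  78. ] [15.2 13.7  3.8]
80 90 34 [595.1  73.2  85.2] [15.3 11.8  9. ]
90 110 65 [595.2  71.9  98.4] [15.2 13.9 16.1]
```

The wide collar is home, with its top at about 75. Next is the brass collar.

Call:
play_rows:
  plan: "6 4 -1.2 0 0 0 0; 6 5 -1.6 0 0 0 0; 6 5 -1.6 0 0 0 0; 6 5 -1.6 0 0 0 0; 6 5 -1.6 0 0 0 0; 6 2.7 -0.72 2 0 0 0; 6 0 0 3 0 0 0; 6 0 0 2 0 0 0; 6 0 0 0 0 0 0; 6 0 0 0 0 0 0"

```text
t: 9.88
ee_pos: [535.0, 339.1, 77.5]
orientation: [2.314, 2.124, 0.0]
ft_force: [-0.3, 0.2, 0.7]
width: 59.8
```

```bash
python3 - <<'E'
from h import *
to([534.3,339.4,4])
E
```

```text
t 9.88 ee [535.  339.1  77.5] width 59.8 F [-0.3  0.2  0.7] q [0.55 0.62 1.69 0.   0.83 0.63]
tool z [ 3.e-04  2.e-04 -1.e+00] yawY -4.91
shift cm [ 0.02 -0.07  7.35]
```

Call:
play_rows:
  plan: "6 0 -0.05 3 0 0 0; 6 0 0 2.5 0 0 0; 6 0 0 1.3 0 0 0; 6 0 0 0.4 0 0 0; 6 0 0 0 0 0 0; 0 0 0 0 0 0 0; 0 0 0 0 0 0 0; 0 0 0 0 0 0 0; 0 0 0 0 0 0 0; 0 0 0 0 0 0 0; 0 0 0 0 0 0 0; 0 0 0 -2.5 0 0 0; 0 0 0 -6 0 0 0; 0 0 0 -6 0 0 0; 0 0 0 0 0 0 0"

```text
t: 11.75
ee_pos: [536.7, 341.2, 155.2]
orientation: [2.312, 2.124, 0.014]
ft_force: [0.1, 0.3, -1.3]
width: 34.0
```

```bash
python3 - <<'E'
from h import *
to([594.9,66.4,150])
E
```

```text
t 11.75 ee [536.7 341.2 155.2] width 34.0 F [ 0.1  0.3 -1.3] q [0.55 0.51 1.66 0.   0.96 0.63]
tool z [ 0.0078  0.0048 -1.    ] yawY -4.86
shift cm [-26.89   8.12   0.43]
```

Call:
play_rows:
  plan: "0 -4 1.2 0 0 0 0; 0 -5 1.5 0 0 0 0; 0 -5 1.5 0 0 0 0; 0 -5 1.5 0 0 0 0; 0 -5 1.5 0 0 0 0; 0 -2.9 0.9 0 0 0 0; 0 0 0 0 0 0 0; 0 0 0 0 0 0 0; 0 0 0 0 0 0 0"

```text
t: 12.88
ee_pos: [591.4, 65.7, 149.7]
orientation: [-2.312, -2.126, 0.001]
ft_force: [-1.2, 0.6, -0.6]
width: 33.9
```

```bash
python3 - <<'E'
from h import *
to([594.9,66.4,110])
P=cloud(shot('side'))
e=get_obs()['ee_pos']
d=np.abs(P-e); m=(abs(P[...,0]-e[0])<13)&(abs(P[...,1]-e[1])<22)&(P[...,2]>e[2]-12)&(P[...,2]<e[2]+40)
for a in range(-12,36,4):
    q=P[m&(P[...,2]-e[2]>a)&(P[...,2]-e[2]<=a+4)]; 
    if len(q): print(a,len(q),q.max(0).round(1))
E
```

```text
t 12.88 ee [591.4  65.7 149.7] width 33.9 F [-1.2  0.6 -0.6] q [0.09 0.47 1.75 0.   0.92 0.17]
tool z [-9.e-04  1.e-04 -1.e+00] yawY -4.78
shift cm [0.1  0.35 3.97]
-8 17 [602.8  82.3 145.7]
-4 19 [602.9  83.8 149.8]
0 26 [602.6  83.8 153.7]
4 30 [602.6  83.8 157.7]
8 47 [602.9  83.3 161.8]
12 48 [603.7  83.4 165.8]
16 51 [604.4  81.3 168.3]
```

Call:
play_rows:
  plan: "0 0.05 0.25 1 0 0 0; 0 0 0 1 0 0 0; 0 0 0 0.7 0 0 0; 0 0 0 0.5 0 0 0; 0 0 0 0.5 0 0 0; 0 0 0 0.5 0 0 0; 0 0 0 0 0 0 0; 0 0 0 0 0 0 0"

```text
t: 13.92
ee_pos: [594.5, 64.8, 108.3]
orientation: [2.314, 2.125, 0.0]
ft_force: [0.0, -0.5, -0.8]
width: 33.4
```

Call:
play_rows:
  plan: "0 0.12 0 0.4 0 0 0; 0 0 0 0.5 0 0 0; 0 0 0 0.5 0 0 0; 0 0 0 0.5 0 0 0; 0 0 0 0.4 0 0 0; 0 0 0 0 0 0 0; 0 0 0 0 0 0 0"

```text
t: 14.8
ee_pos: [594.6, 66.0, 85.2]
orientation: [2.314, 2.125, 0.0]
ft_force: [-0.2, 0.1, -0.5]
width: 33.6
```

Call:
play_rows:
  plan: "0 0 0 0.3 0 0 0; 0 0 0 0.2 0 0 0; 0 0 0 0 0 0 0; 0 0 0 0 0 0 0"

```text
t: 15.3
ee_pos: [594.5, 66.0, 80.6]
orientation: [2.314, 2.125, 0.0]
ft_force: [-1.5, 0.1, 5.2]
width: 33.4
```

Call:
play_rows:
  plan: "6 0 0 0 0 0 0; 6 0 0 0 0 0 0; 6 0 0 0 0 0 0; 6 0 0 -1 0 0 0; 6 0 0 -3 0 0 0; 6 0 0 -5 0 0 0; 6 0 0 -5 0 0 0; 6 -5 -3 -5 0 0 0; 6 -5 -5 0 0 0 0; 6 -4 -5 0 0 0 0; 6 0 0 0 0 0 0; 6 0 0 0 0 0 0"

```text
t: 16.8
ee_pos: [467.8, -47.6, 261.8]
orientation: [2.313, 2.123, 0.003]
ft_force: [0.9, 0.3, 0.2]
width: 59.8
```

```bash
python3 - <<'E'
from h import *
to([480,-180,250])
s=shot('side');t=shot('top');P=cloud(s);Q=cloud(t)
np.savez('c2.npz',P=P,Q=Q,s=s[0]['pixels'],t=t[0]['pixels'])
for P in(P,Q):
  d=np.hypot(P[...,0]-594.5,P[...,1]-66); m=(d<26)
  for a,b in((56,70),(70,77),(77,94),(94,97),(97,101),(101,110)):
    q=P[m&(P[...,2]>a)&(P[...,2]<=b)]
    if len(q):print(a,b,len(q),q.mean(0).round(1),np.ptp(q,axis=0).round(1))
a=s[0]['pixels'][130:290,170:330];b=t[0]['pixels'][70:230,240:460]
save('b1',np.hstack([cv2.resize(a,(380,380),interpolation=2),cv2.resize(b,(420,380),interpolation=2)]))
E
```

```text
t 16.8 ee [467.8 -47.6 261.8] width 59.8 F [0.9 0.3 0.2] q [-0.13  0.14  1.92  0.    1.07 -0.04]
tool z [ 2.3e-03 -1.0e-04 -1.0e+00] yawY -4.91
shift cm [-13.09   2.34   1.19]
56 70 130 [592.3  84.1  62.8] [44.1 21.9 13.9]
70 77 130 [593.8  78.5  73.2] [45.3 39.9  6.8]
77 94 134 [592.7  77.9  85.8] [31.9 30.3 16.8]
94 97 47 [595.1  70.4  95.9] [31.9 35.   2.8]
97 101 62 [594.6  69.9  98.3] [32.  32.   3.7]
101 110 22 [596.   70.1 103.6] [11.8 10.5  4.7]
56 70 30 [576.1  63.5  63.2] [32.4 39.8 13.2]
70 77 99 [585.   64.6  73.4] [38.6 42.4  6.9]
77 94 49 [585.4  62.4  86.8] [28.2 35.5 16.3]
94 97 43 [592.7  65.2  95.8] [30.3 31.9  2.8]
97 101 76 [591.9  64.2  98.3] [31.  29.8  3.9]
101 110 25 [592.6  65.6 103.6] [11.4 13.5  5.6]
```

View pics/b1.png

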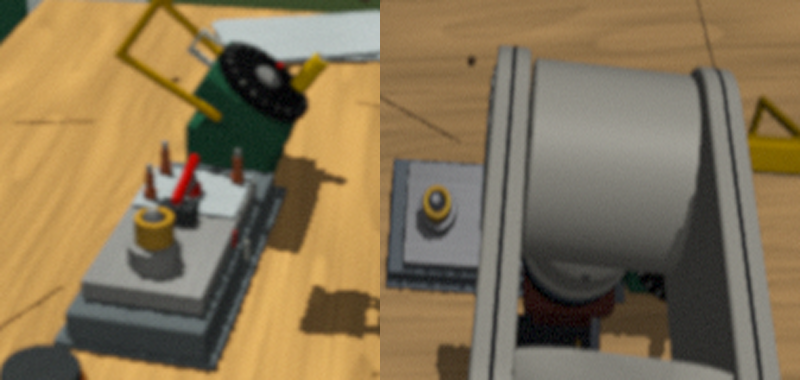

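Both collars are home: brass top at 99, wide top at 75. In the picture the brass ring sits on the grey one, at crop (155,225). Next I turn the tool into line with the wheel's axis.

Call:
play_rows:
  plan: "6 0 0 0 0 0 10; 6 0 0 0 0 0 10; 6 0 0 0 0 0 10; 6 0 0 0 0 0 10; 6 0 0 0 0 0 10; 6 0 0 0 0 0 10; 6 0 0 0 0 0 10; 6 0 0 0 0 0 10; 6 0 0 0 0 0 10; 6 0 0 0 0 8.75 0; 6 0 0 0 0 8.75 0; 6 0 0 0 0 8.75 0; 6 0 0 0 0 8.75 0; 6 0 0 0 0 0 0; 6 0 0 0 0 0 0"

```text
t: 18.77
ee_pos: [468.6, -47.2, 261.7]
orientation: [2.97, -0.125, 0.935]
ft_force: [0.9, 0.6, -0.2]
width: 60.2
```

```bash
cat >> h.py <<'E'
yw=np.radians(-4.9)
FX=np.array([np.cos(yw),np.sin(yw),0]);FY=np.array([-np.sin(yw),np.cos(yw),0]);Z=np.array([0,0,1.])
c35,s35=np.cos(np.radians(35)),np.sin(np.radians(35))
HX=FX*c35+Z*s35; HZ=-FX*s35+Z*c35; HB=np.stack([HX,FY,HZ],1)
HUB=np.array([535.7,-214.9,109.8])
def hub(p): return (np.asarray(p)-HUB)@HB
def w(h): return HUB+HB@np.asarray(h,float)
E
python3 - <<'E'
from h import *
o,e,M=st(); print('hub TCP',hub(e).round(1)); print((HB.T@M).round(3))
to(w([-32.6,-26.5,100]))
s=shot('side');t=shot('top');Q=cloud(t);P=cloud(s);np.savez('c3.npz',P=P,Q=Q,s=s[0]['pixels'],t=t[0]['pixels'])
# grip & red mark in hub frame, uncorrected
for n,D,px,cor in(('t',Q,t[0]['pixels'],[2,.7,1]),('s',P,s[0]['pixels'],[-.5,-1,1])):
    H=hub(D+np.array(cor)); hsv=cv2.cvtColor(px,cv2.COLOR_RGB2HSV); r=np.hypot(H[...,0],H[...,1])
    m=(hsv[...,0]>20)&(hsv[...,0]<32)&(hsv[...,1]>140)&(r<62)&(H[...,2]>5)&(H[...,2]<60)
    q=H[m];print(n,'grip',len(q)); 
    if len(q):print(q.mean(0).round(1),q.min(0).round(1),q.max(0).round(1))
    c=px.astype(int);mr=(c[...,0]-c[...,1:].max(-1)>50)&(r<65)&(abs(H[...,2])<12);q=H[mr];print(n,'red',len(q),q.mean(0).round(1) if len(q) else '')
    k=(px.max(-1)<60)&(r<58)&(abs(H[...,2])<8); print('face z',np.median(H[k],0).round(1),k.sum())
E
```

```text
hub TCP [ 20.7 161.3 171. ]
[[ 1.     0.001 -0.001]
 [ 0.001 -1.     0.001]
 [-0.001 -0.001 -1.   ]]
t 18.77 ee [468.6 -47.2 261.7] width 60.2 F [ 0.9  0.6 -0.2] q [-0.15 -0.08  2.31  0.13  0.3   1.39]
tool z [ 0.5707 -0.0478 -0.8198] yawY -94.81
shift cm [-5.34 18.78  7.08]
t grip 100
[-28.8 -23.8  30.7] [-41.2 -36.1   6.1] [-23.9 -16.6  47. ]
t red 24 [ -6.  -48.7   1.2]
face z [5.4 2.7 0.7] 1642
s grip 113
[-33.9 -21.4  27. ] [-43.4 -29.    5. ] [-24.6 -14.3  46.8]
s red 7 [ -6.9 -47.8   1.3]
face z [ 0.9 16.2  0.3] 633
```

Call:
play_rows:
  plan: "6 -1.3 4.7 1 0 0 0; 6 -1.3 4.7 1 0 0 0; 6 -1.3 4.7 2 0 0 0; 6 -1.4 4.7 3 0 0 0; 6 0 0 0 0 0 0; 6 0 0 0 0 0 0"

```text
t: 19.62
ee_pos: [456.4, -157.5, 204.9]
orientation: [2.988, -0.119, 0.916]
ft_force: [0.5, -0.1, 0.4]
width: 60.0
```

```bash
python3 - <<'E'
from h import *
o,e,M=st(); print('hub TCP',hub(e).round(1)); print((HB.T@M).round(3))
to(w([-33,-26.5,16]))
E
```

```text
hub TCP [-14.2  50.4 126. ]
[[ 1.     0.002 -0.016]
 [ 0.002 -1.     0.012]
 [-0.016 -0.012 -1.   ]]
t 19.62 ee [ 456.4 -157.5  204.9] width 60.0 F [ 0.5 -0.1  0.4] q [-0.51  0.09  2.32  0.93  0.31  0.3 ]
tool z [ 0.5591 -0.0358 -0.8283] yawY -94.41
shift cm [-1.72  7.82 10.94]
```

Call:
play_rows:
  plan: "6 -0.2 0.8 0.5 0 0 0; 6 -0.2 0.8 0.5 0 0 0; 6 -0.2 0.8 0.5 0 0 0; 6 -0.2 0.8 0.5 0 0 0; 6 -0.2 0.8 0.5 0 0 0; 6 -0.2 0.8 0.5 0 0 0; 6 -0.2 1 0.2 0 0 0; 6 -0.2 1 0.2 0 0 0; 6 -0.1 1 0.2 0 0 0; 6 0 0 0 0 0 0; 6 0 0 0 0 0 0"

```text
t: 21.0
ee_pos: [455.8, -235.6, 164.7]
orientation: [2.987, -0.119, 0.916]
ft_force: [-0.2, 0.8, 0.0]
width: 59.9
```

```bash
python3 - <<'E'
from h import *
o,e,M=st(); print('hub TCP',hub(e).round(1)); print((HB.T@M).round(3)); print('turn deg',np.degrees(R.from_matrix(M.T@HB@np.diag([1,-1,-1])).as_rotvec()).round(2))
to(w([-33,-26.5,16]))
E
```

```text
hub TCP [-32.3 -27.5  89.6]
[[ 1.     0.002 -0.016]
 [ 0.003 -1.     0.011]
 [-0.016 -0.011 -1.   ]]
turn deg [-0.65  0.93  0.15]
t 21.0 ee [ 455.8 -235.6  164.7] width 59.9 F [-0.2  0.8  0. ] q [-0.7   0.25  2.26  1.21  0.36 -0.16]
tool z [ 0.5591 -0.0366 -0.8283] yawY -94.41
shift cm [ 0.05 -0.01  7.36]
```

Call:
play_rows:
  plan: "6 0 0 0 -0.65 0.93 0.15; 6 -0.07 -0.1 1.2 0 0 0; 6 0 0 1.2 0 0 0; 6 0 0 1.2 0 0 0; 6 0 0 1.2 0 0 0; 6 0 0 1.2 0 0 0; 6 0 0 1 0 0 0; 6 0 0 0.3 0 0 0; 6 0 0 0 0 0 0; 6 0 0 0 0 0 0"

```text
t: 22.25
ee_pos: [497.1, -238.1, 104.8]
orientation: [2.969, -0.126, 0.937]
ft_force: [-0.4, 0.0, -0.1]
width: 60.0
```

```bash
cat > lk.py <<'E'
from h import *
import sys
o,e,M=st(); print('t',o['t'],'hub TCP',hub(e).round(1),'ang',round(np.arctan2(-hub(e)[1],hub(e)[0]),3),'F hub',(HB.T@o['ft_force']).round(1),'w',round(o['width'],1),'turn',np.degrees(R.from_matrix(M.T@HB@np.diag([1,-1,-1])).as_rotvec()).round(2),'q',o['qpos'].round(2))
if len(sys.argv)>1:
    s=shot('side');t=shot('top')
    for n,s_,cor in(('t',t,[2,.7,1]),('s',s,[-.5,-1,1])):
        D=cloud(s_);px=s_[0]['pixels'];H=hub(D+np.array(cor));r=np.hypot(H[...,0],H[...,1]);c=px.astype(int)
        mr=(c[...,0]-c[...,1:].max(-1)>50)&(r<62)&(abs(H[...,2])<12);q=H[mr];print(n,'red',len(q),q.mean(0).round(1) if len(q) else '', 'ang',np.arctan2(-q[:,1].mean(),q[:,0].mean()) if len(q) else '')
        m=(np.hypot(D[...,0]-595,D[...,1]-50)<50)&(D[...,2]>100.5)&(D[...,2]<108); print(n,'post tip',m.sum(),D[m].mean(0).round(1) if m.any() else '')
    a=s[0]['pixels'][60:220,200:360];b=t[0]['pixels'][100:240,320:460]
    save(sys.argv[1],np.hstack([cv2.resize(a,(400,400),interpolation=2),cv2.resize(b,(400,400),interpolation=2)]))
E
python3 lk.py d1
```

```text
t 22.25 hub TCP [-32.7 -26.5  16.8] ang 2.462 F hub [-0.4 -0.   0.1] w 60.0 turn [ 0.01 -0.02  0.03] q [-0.64  0.43  2.23  1.75  0.31 -0.66]
t red 23 [ -6.  -48.5   1.6] ang 1.69482114032528
t post tip 25 [592.2  64.3 103.4]
s red 7 [ -7.  -48.9   0.8] ang 1.7134213213769003
s post tip 23 [596.1  69.8 103.3]
```

View pics/d1.png

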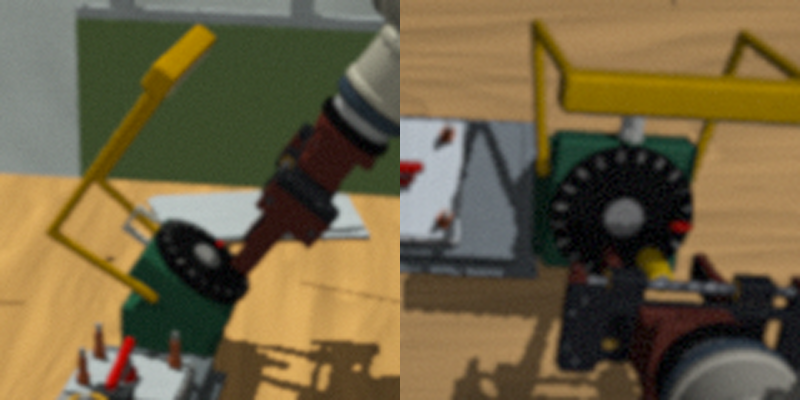

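The picture shows the fingers astride the yellow grip (top crop (655,263)), and the red mark at (680,227) is at about 1.70 rad. Closing.

Call:
play_rows:
  plan: "0 0 0 0 0 0 0; 0 0 0 0 0 0 0; 0 0 0 0 0 0 0; 0 0 0 0 0 0 0; 0 0 0 0 0 0 0; 0 0 0 0 0 0 0"

```text
t: 23.1
ee_pos: [497.1, -238.3, 104.5]
orientation: [2.969, -0.127, 0.936]
ft_force: [-0.8, -0.8, -0.2]
width: 19.2
```

```bash
python3 lk.py d2; python3 - <<'E'
import numpy as np
a=[2.49];
while a[-1]>-0.97: a.append(a[-1]-0.1575)
a=np.array(a);x=42*np.cos(a);y=-42*np.sin(a)
for i in range(len(a)-1): print(round(a[i+1],3),'%.2f %.2f'%((x[i+1]-x[i])/10,-(y[i+1]-y[i])/10),end='; ')
E
```

```text
t 23.1 hub TCP [-32.9 -26.6  16.5] ang 2.462 F hub [-0.7 -0.9  0.3] w 19.2 turn [0.02 0.   0.01] q [-0.64  0.43  2.23  1.75  0.31 -0.66]
t red 22 [ -8.4 -48.1   1.5] ang 1.7430387951569108
t post tip 26 [593.2  65.2 103.3]
s red 7 [ -9.5 -47.5   1.1] ang 1.7684214699992773
s post tip 22 [595.8  69.3 103.1]
2.332 0.44 0.49; 2.175 0.51 0.42; 2.017 0.57 0.33; 1.86 0.62 0.24; 1.702 0.65 0.14; 1.545 0.66 0.03; 1.387 0.66 -0.07; 1.23 0.64 -0.17; 1.072 0.60 -0.27; 0.915 0.55 -0.36; 0.757 0.49 -0.44; 0.6 0.41 -0.51; 0.442 0.33 -0.57; 0.285 0.24 -0.62; 0.127 0.14 -0.65; -0.03 0.03 -0.66; -0.188 -0.07 -0.66; -0.345 -0.17 -0.64; -0.503 -0.27 -0.60; -0.66 -0.36 -0.55; -0.818 -0.44 -0.49; -0.975 -0.52 -0.41;
```

Call:
play_rows:
  plan: "0 0.44 0.49 0 0 0 0; 0 0.51 0.42 0 0 0 0; 0 0.57 0.33 0 0 0 0; 0 0.62 0.24 0 0 0 0; 0 0.65 0.14 0 0 0 0; 0 0.66 0.03 0 0 0 0; 0 0 0 0 0 0 0; 0 0 0 0 0 0 0"

```text
t: 24.2
ee_pos: [523.9, -258.7, 124.5]
orientation: [2.966, -0.129, 0.935]
ft_force: [-1.1, -6.4, 0.4]
width: 19.5
```

```bash
python3 lk.py d3
```

```text
t 24.2 hub TCP [  1.9 -44.6  16.7] ang 1.528 F hub [-0.2 -6.4  0.7] w 19.5 turn [ 0.2  -0.01 -0.01] q [-0.64  0.41  2.16  1.47  0.3  -0.36]
t red 29 [ 32.  -33.9   0.9] ang 0.8146041705062985
t post tip 28 [592.1  58.5 103.4]
s red 6 [ 30.  -32.6   1.2] ang 0.8254456470820798
s post tip 27 [595.1  64.8 103.1]
```

```bash
cat >> h.py <<'E'
HUB=w([-1.5,-3,0])
def arc(a0,a1,n):
    e=hub(get_obs()['ee_pos'])[:2]; a=np.linspace(a0,a1,n+1)[1:]
    p=np.vstack([e,np.stack([42*np.cos(a),-42*np.sin(a)],1)]); d=np.diff(p,axis=0)/10
    print('; '.join('0 %.2f %.2f 0 0 0 0'%(x,-y) for x,y in d))
E
python3 - <<'E'
from h import *
print(hub(get_obs()['ee_pos'])); arc(1.55,0.0,10)
E
```

```text
[  3.44378978 -41.59360991  16.6436185 ]
0 0.39 -0.02 0 0 0 0; 0 0.63 -0.16 0 0 0 0; 0 0.60 -0.26 0 0 0 0; 0 0.55 -0.35 0 0 0 0; 0 0.49 -0.43 0 0 0 0; 0 0.42 -0.50 0 0 0 0; 0 0.34 -0.56 0 0 0 0; 0 0.25 -0.60 0 0 0 0; 0 0.15 -0.63 0 0 0 0; 0 0.05 -0.65 0 0 0 0
```

Call:
play_rows:
  plan: "0 0.4 0.08 0 0 0 0; 0 0.63 -0.16 0 0 0 0; 0 0.6 -0.26 0 0 0 0; 0 0.55 -0.35 0 0 0 0; 0 0.49 -0.43 0 0 0 0; 0 0.42 -0.5 0 0 0 0; 0 0.34 -0.56 0 0 0 0; 0 0.25 -0.6 0 0 0 0; 0 0.15 -0.63 0 0 0 0; 0 0.05 -0.65 0 0 0 0; 0 0 0 0 0 0 0; 0 0 0 0 0 0 0"

```text
t: 25.8
ee_pos: [561.2, -220.1, 148.4]
orientation: [2.966, -0.126, 0.942]
ft_force: [4.6, -1.1, 4.0]
width: 19.2
```

```bash
python3 lk.py d4; python3 - <<'E'
from h import *
arc(0,-1.0,7)
E
```

```text
t 25.8 hub TCP [44.9  0.  16.8] ang -0.0 F hub [ 6.1 -0.7  0.6] w 19.2 turn [ 0.06 -0.24  0.05] q [-0.52  0.38  2.13  1.29  0.25 -0.08]
t red 5 [39.8 39.1  0.8] ang -0.77684768302848
t post tip 28 [591.1  43.8 103.7]
s red 23 [34.8 34.4 -0.7] ang -0.7795655677033189
s post tip 23 [593.7  48.  103.3]
0 -0.33 -0.60 0 0 0 0; 0 -0.13 -0.59 0 0 0 0; 0 -0.21 -0.56 0 0 0 0; 0 -0.29 -0.53 0 0 0 0; 0 -0.36 -0.48 0 0 0 0; 0 -0.42 -0.42 0 0 0 0; 0 -0.48 -0.36 0 0 0 0
```

View pics/d4.png

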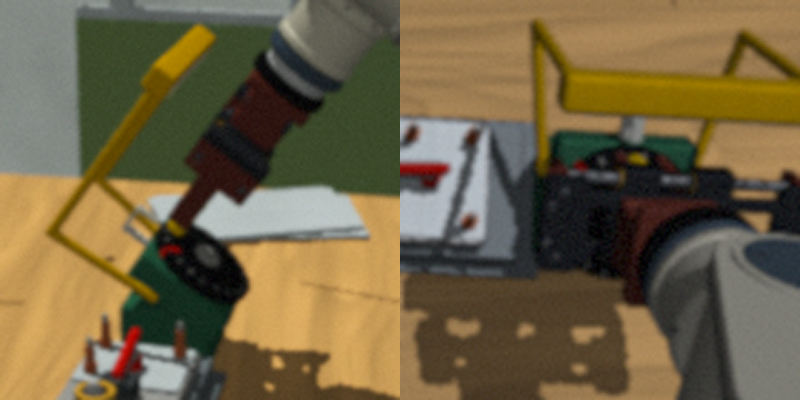

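The wheel follows: the mark is at about −0.78 rad in side crop (170,250) with the crank at 0. On to about −1.8.

Call:
play_rows:
  plan: "0 -0.1 -0.6 0 0 0 0; 0 -0.13 -0.59 0 0 0 0; 0 -0.21 -0.56 0 0 0 0; 0 -0.29 -0.53 0 0 0 0; 0 -0.36 -0.48 0 0 0 0; 0 -0.42 -0.42 0 0 0 0; 0 -0.48 -0.36 0 0 0 0; 0 0 0 0 0 0 0; 0 0 0 0 0 0 0"

```text
t: 27.02
ee_pos: [546.6, -181.8, 135.7]
orientation: [2.97, -0.125, 0.939]
ft_force: [2.4, 5.2, 4.1]
width: 19.5
```

```bash
python3 lk.py d5
```

```text
t 27.025 hub TCP [23.  36.9 16.6] ang -1.014 F hub [3.9 5.4 2.3] w 19.5 turn [-0.12 -0.1   0.06] q [-0.45  0.37  2.19  1.57  0.21 -0.31]
t red 0  ang 
t post tip 33 [589.5  32.9 102.7]
s red 9 [-15.8  50.3  -2.1] ang -1.8742216908715184
s post tip 23 [592.1  38.1 102.7]
```

```bash
cat >> h.py <<'E'
HUB=w([1,0,0])
E
python3 - <<'E'
from h import *
print(hub(get_obs()['ee_pos'])); arc(-1.0,0.6,11)
E
```

```text
[21.97527565 36.86585983 16.60295037]
0 0.56 0.52 0 0 0 0; 0 0.43 0.43 0 0 0 0; 0 0.36 0.49 0 0 0 0; 0 0.29 0.54 0 0 0 0; 0 0.21 0.57 0 0 0 0; 0 0.12 0.60 0 0 0 0; 0 0.03 0.61 0 0 0 0; 0 -0.06 0.61 0 0 0 0; 0 -0.14 0.59 0 0 0 0; 0 -0.23 0.57 0 0 0 0; 0 -0.31 0.53 0 0 0 0
```

Call:
play_rows:
  plan: "0 0.52 0.44 0 0 0 0; 0 0.43 0.43 0 0 0 0; 0 0.36 0.49 0 0 0 0; 0 0.29 0.54 0 0 0 0; 0 0.21 0.57 0 0 0 0; 0 0.12 0.6 0 0 0 0; 0 0.03 0.61 0 0 0 0; 0 -0.06 0.61 0 0 0 0; 0 -0.14 0.59 0 0 0 0; 0 -0.23 0.57 0 0 0 0; 0 -0.31 0.53 0 0 0 0; 0 0 0 0 0 0 0; 0 0 0 0 0 0 0"

```text
t: 28.75
ee_pos: [551.8, -245.0, 143.3]
orientation: [2.965, -0.129, 0.938]
ft_force: [4.1, -3.7, 3.9]
width: 19.3
```

```bash
python3 lk.py d6; python3 - <<'E'
from h import *
arc(.6,.77,2)
E
```

```text
t 28.75 hub TCP [ 34.9 -25.7  16.8] ang 0.633 F hub [ 5.8 -3.3  0.7] w 19.3 turn [ 0.22 -0.13 -0.  ] q [-0.58  0.39  2.12  1.3   0.28 -0.13]
t red 32 [46.2  6.7  0.9] ang -0.14477864053432268
t post tip 34 [591.2  45.6 103.2]
s red 11 [43.   4.4  0.9] ang -0.10238470251800257
s post tip 23 [593.8  50.1 103.3]
0 -0.24 0.09 0 0 0 0; 0 -0.24 0.27 0 0 0 0
```

View pics/d6.png

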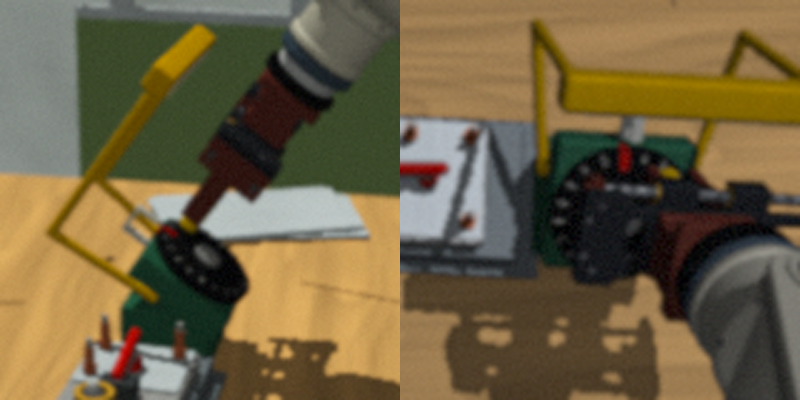

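The red mark is at top crop (625,157), just short of the pointer at (632,130). I'll measure both against each other.

```bash
cat > pt.py <<'E'
from h import *
ims=[(n,shot(n)) for n in('top','side') for _ in range(3)]
for n in('top','side'):
    S=[s for k,s in ims if k==n]; px=np.mean([s[0]['pixels'] for s in S],0); H=np.mean([cloud(s) for s in S],0)+([2,.7,1] if n=='top' else [-.5,-1,1]); H=hub(H)
    red=px[...,0]-px[...,1:].max(-1); r=np.hypot(H[...,0],H[...,1])
    if n=='top':
        # image-plane: rays onto the face plane, weighted centroid
        pass
    im,K,D,e,A=S[0]; e=e+([2,.7,1] if n=='top' else [-.5,-1,1])
    v,u=np.mgrid[0:420,0:560]; p=cv2.undistortPoints(np.stack([u,v],-1).reshape(-1,1,2).astype(float),K,D).reshape(420,560,2)
    d=np.concatenate([p,np.ones((420,560,1))],-1)@A.T
    def plane(h):
        dz=d@HB[:,2]; t=(h-(e-HUB)@HB[:,2])/dz; return ((e-HUB)+d*t[...,None])@HB
    F=plane(0.5); rf=np.hypot(F[...,0],F[...,1]); mr=(red>30)&(rf<66)&(rf>30)&(F[...,0]>0); W=red[mr]; c=(F[mr]*W[:,None]).sum(0)/W.sum()
    print(n,'red',mr.sum(),c.round(1),'ang',np.arctan2(-c[1],c[0]).round(3))
    sat=px.max(-1)-px.min(-1); mw=(sat<25)&(px.min(-1)>95)&(H[...,0]>50)&(H[...,0]<85)&(abs(H[...,1])<20)&(H[...,2]>-15)&(H[...,2]<40)
    q=H[mw]; print('   white',len(q),q.mean(0).round(1) if len(q) else '',q.min(0).round(1) if len(q) else '',q.max(0).round(1) if len(q) else '')
    gb=(sat<25)&(px.min(-1)>70)&(rf<16)&(H[...,2]>-3)&(H[...,2]<15); print('   boss',gb.sum(),H[gb].mean(0).round(1) if gb.any() else '')
    bl=(H[...,2]>-4)&(H[...,2]<4)&(r<62)&(px.max(-1)<70); q=H[bl]; print('   disc y',q[:,1].min().round(1),q[:,1].max().round(1),'x',q[:,0].min().round(1),q[:,0].max().round(1))
E
python3 pt.py; python3 - <<'E'
from h import *
T=np.load('top0.npz');H=hub(T['P']+np.array([2,.7,1]));px=T['px'].astype(int);sat=px.max(-1)-px.min(-1);r=np.hypot(H[...,0],H[...,1])
g=(sat<25)&(px.min(-1)>70)&(r<18)&(H[...,2]>-3)&(H[...,2]<20);print('boss0',g.sum(),H[g].mean(0).round(1),H[g].min(0).round(1),H[g].max(0).round(1))
E
```

```text
top red 88 [36.8 -4.2  0.5] ang 0.113
   white 33 [68.7  1.5  0.3] [60.1 -3.  -2.3] [78.4  5.5  2. ]
   boss 0 
   disc y -37.6 54.6 x -53.3 54.0
side red 36 [47.9  8.4  0.5] ang -0.173
   white 10 [65.2 -1.3  0.5] [52.1 -9.4 -0.4] [79.5  4.5  1.2]
   boss 20 [4.2 7.5 4.1]
   disc y -49.3 57.3 x -52.4 51.3
boss0 75 [3.8 1.4 4.9] [ -5.4 -10.8   1.9] [13.7 13.   8.5]
```

Call:
play_rows:
  plan: "0 -0.08 0.1 0 0 0 0; 0 -0.08 0.1 0 0 0 0; 0 0 0 0 0 0 0; 0 0 0 0 0 0 0; 0 0 0 0 0 0 0"

```text
t: 29.78
ee_pos: [550.5, -246.6, 142.5]
orientation: [2.965, -0.128, 0.939]
ft_force: [4.4, -2.5, 4.4]
width: 19.3
```

```bash
python3 lk.py d7; cat > zoom.py <<'E'
from h import *
import sys
P=[shot('top')[0]['pixels'] for _ in range(6)];px=np.mean(P,0)
S=np.mean([shot('side')[0]['pixels'] for _ in range(6)],0)
a=px[135:195,370:430];b=S[130:190,240:300]
save(sys.argv[1],np.hstack([cv2.resize(a,(400,400),interpolation=2),cv2.resize(b,(400,400),interpolation=2)]).clip(0,255).astype(np.uint8))
red=px[...,0]-px[...,1:].max(-1); sat=px.max(-1)-px.min(-1)
v,u=np.mgrid[0:420,0:560]
for r in range(140,178):
    z=slice(380,416); R_=red[r,z].clip(20)-20; Wt=(px[r,z].min(-1)).clip(110)-110
    R_[px[r,z][:,0]<110]=0
    print(r,'red',round((R_*u[r,z]).sum()/R_.sum(),2) if R_.sum()>20 else '-','white',round((Wt*u[r,z]).sum()/Wt.sum(),2) if Wt.sum()>40 else '-')
E
python3 zoom.py z1
```

```text
t 29.775 hub TCP [ 33.5 -27.4  16.8] ang 0.684 F hub [ 6.3 -2.1  0.9] w 19.3 turn [ 0.18 -0.14  0.01] q [-0.58  0.39  2.12  1.31  0.28 -0.14]
t red 32 [46.6  4.8  1. ] ang -0.10168235398924391
t post tip 27 [591.3  45.8 103.2]
s red 12 [44.5  3.6  1.3] ang -0.08106892239924958
s post tip 23 [593.6  50.8 103. ]
140 red 384.91 white -
141 red 389.84 white -
142 red 393.89 white -
143 red 395.58 white 403.22
144 red 397.45 white 403.13
145 red 405.15 white 403.02
146 red 412.3 white 402.61
147 red - white 402.34
148 red - white -
149 red - white -
150 red - white -
151 red - white -
152 red - white -
153 red - white -
154 red 399.5 white -
155 red 399.49 white -
156 red 399.49 white -
157 red 399.0 white -
158 red 399.0 white -
159 red - white -
160 red - white -
161 red - white -
162 red - white -
163 red - white -
164 red - white -
165 red - white -
166 red - white -
167 red - white -
168 red - white -
169 red - white -
170 red - white -
171 red - white -
172 red - white -
173 red - white -
174 red - white -
175 red - white -
176 red - white -
177 red - white -
```

View pics/z1.png

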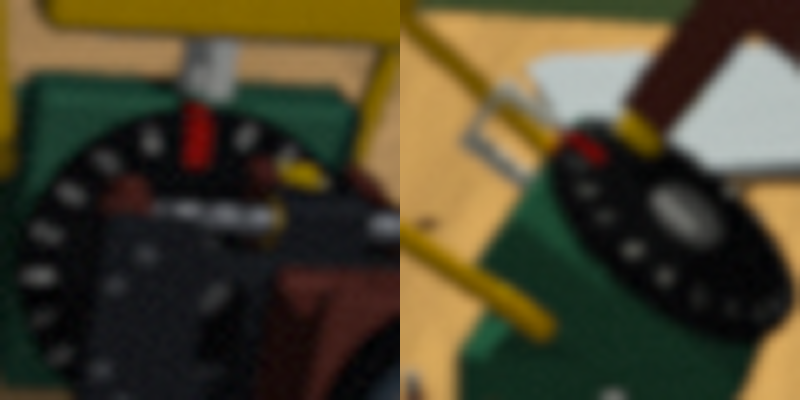

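By TCP and both cameras the mark is about 0.075 rad short. I'll nudge clockwise about 0.045.

Call:
play_rows:
  plan: "0 -0.07 0.08 0 0 0 0; 0 -0.06 0.06 0 0 0 0; 0 0 0 0 0 0 0; 0 0 0 0 0 0 0; 0 0 0 0 0 0 0"

```text
t: 31.1
ee_pos: [549.3, -248.0, 141.7]
orientation: [2.965, -0.128, 0.939]
ft_force: [4.2, -3.2, 4.8]
width: 19.3
```

```bash
python3 lk.py d8; python3 zoom.py z2 | grep -v -- '- white -'; python3 - <<'E'
from h import *
im,K,D,e,A=shot('top'); e=e+np.array([2,.7,1])
def pr(h):
    c=A.T@(w(h)-e); return cv2.projectPoints(c.reshape(1,3),np.zeros(3),np.zeros(3),K,D)[0].ravel().round(2)
for yo in(0,.4,1.3): print(yo,[pr([x,yo,0]).tolist() for x in(40,46,52,60)],pr([68,yo,8]))
E
```

```text
t 31.1 hub TCP [ 32.2 -28.8  16.7] ang 0.729 F hub [ 6.4 -2.8  1.3] w 19.3 turn [ 0.19 -0.14  0.01] q [-0.58  0.39  2.12  1.32  0.29 -0.15]
t red 31 [46.5  2.3  1. ] ang -0.04897465757460681
t post tip 31 [591.5  47.3 103. ]
s red 10 [44.3  1.6  1.4] ang -0.03708978779255601
s post tip 22 [594.2  50.8 103. ]
140 red 385.08 white -
141 red 389.59 white -
142 red 394.03 white -
143 red 395.56 white 403.18
144 red 397.42 white 403.12
145 red 405.1 white 403.04
146 red 412.45 white 402.57
147 red - white 402.34
154 red 400.51 white -
155 red 400.5 white -
156 red 400.49 white -
157 red 400.0 white -
158 red 400.0 white -
0 [[400.91, 157.89], [401.37, 155.25], [401.84, 152.6], [402.46, 149.04]] [403.94 146.6 ]
0.4 [[400.73, 157.88], [401.19, 155.24], [401.65, 152.59], [402.27, 149.03]] [403.75 146.59]
1.3 [[400.31, 157.86], [400.77, 155.22], [401.23, 152.57], [401.85, 149.01]] [403.32 146.56]
```

About 0.03 rad short by TCP and both cameras, and not passed. I'll release here and withdraw along the axis.

Call:
play_rows:
  plan: "4 0 0 0 0 0 0; 4 0 0 0 0 0 0; 4 0 0 0 0 0 0; 4 0 0 0 0 0 0; 4 0 0 -1 0 0 0; 4 0 0 -1.5 0 0 0; 4 0 0 -2 0 0 0; 4 0 0 -2 0 0 0; 4 -1 0 -2 0 0 0; 4 -1.5 0 -2 0 0 0; 4 -2 0 -2 0 0 0; 4 -2 0 -1 0 0 0; 4 -2 0 0 0 0 0; 4 -2 0 0 0 0 0; 4 -2 0 0 0 0 0; 4 0 0 0 0 0 0"

```text
t: 33.85
ee_pos: [367.8, -230.4, 178.5]
orientation: [2.971, -0.13, 0.934]
ft_force: [-0.2, 0.3, 0.7]
width: 40.0
```

```bash
python3 lk.py d9; python3 zoom.py z3 | grep -v -- '- white -'; python3 pt.py
```

```text
t 33.85 hub TCP [-96.  -26.7 151.5] ang 2.87 F hub [0.3 0.3 0.7] w 40.0 turn [-0.03  0.09 -0.11] q [-0.89  0.12  2.4   1.21  0.46 -0.3 ]
t red 30 [46.3  2.7  1.1] ang -0.0575215636584649
t post tip 32 [591.4  46.6 103.1]
s red 9 [44.5  0.7  0.6] ang -0.015163630420596295
s post tip 22 [593.4  51.5 103.4]
140 red 384.43 white -
141 red 388.79 white -
142 red 393.81 white -
143 red 395.53 white -
144 red 397.35 white -
145 red 405.65 white -
146 red 412.55 white -
155 red 400.0 white -
156 red 400.0 white -
157 red 400.0 white -
top red 123 [ 32.9 -25.7   0.5] ang 0.664
   white 31 [68.7  1.2  0.4] [60.  -2.8 -2.4] [78.4  5.6  2.1]
   boss 78 [4.  1.9 4.7]
   disc y -51.7 54.8 x -54.0 55.2
side red 28 [48.5  5.4  0.5] ang -0.111
   white 11 [67.  -0.2  0.4] [ 52.1 -11.6  -0.4] [79.5  3.3  0.8]
   boss 30 [2.3 4.6 4.5]
   disc y -51.7 55.4 x -52.3 52.7
```

View pics/z3.png

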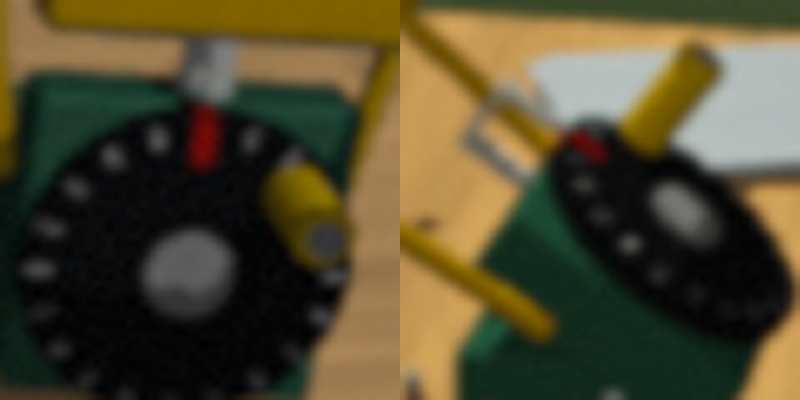

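Released, with the grip free and upright at top crop (310,215). The red mark at (204,135) lies just below the pointer at (208,70). To get the hub centre independently I'll fit a circle to the white ticks on the face.

```bash
cat > tick.py <<'E'
from h import *
for n,box,cor in(('top',(365,145,430,215),[2,.7,1]),('side',(255,140,305,190),[-.5,-1,1])):
    S=[shot(n) for _ in range(8)]; im,K,D,e,A=S[0]; e=e+np.array(cor); px=np.mean([s[0]['pixels'] for s in S],0)
    def ray(uv):
        p=cv2.undistortPoints(np.array(uv,float).reshape(-1,1,2),K,D).reshape(-1,2); d=np.c_[p,np.ones(len(p))]@A.T
        t=(0.6-(e-HUB)@HB[:,2])/(d@HB[:,2]); return ((e-HUB)+d*t[:,None])@HB
    def blobs(g,th):
        x0,y0,x1,y1=box; k=8; G=cv2.resize(g[y0:y1,x0:x1].astype(np.float32),None,fx=k,fy=k,interpolation=cv2.INTER_CUBIC)
        c=cv2.connectedComponentsWithStats((G>th).astype(np.uint8)); return [((c[3][i]+.5)/k-.5+[x0,y0],c[2][i,4]/k/k) for i in range(1,c[0])]
    mn=px.min(-1); hp=mn-cv2.medianBlur(mn.astype(np.uint8),7)
    b=[x for x,a in blobs(hp,14) if .8<a<14]; T=ray(b)[:,:2]; r=np.hypot(*T.T); T=T[(r>38)&(r<58)]
    from scipy.optimize import least_squares
    f=least_squares(lambda c:np.hypot(T[:,0]-c[0],T[:,1]-c[1])-c[2],[0,0,48],loss='soft_l1',f_scale=.7)
    red=px[...,0]-px[...,1:].max(-1); rb=[(x,a) for x,a in blobs(red,45)]; Rr=ray([x for x,a in rb])[:,:2]
    ok=[i for i in range(len(rb)) if 30<np.hypot(*Rr[i])<62 and rb[i][1]>2]
    print(n,'ticks',len(T),'centre,r',f.x.round(2),'res',np.median(abs(f.fun)).round(2))
    for i in ok:
        d=Rr[i]-f.x[:2]; print('  red',Rr[i].round(1),'area',round(rb[i][1],1),'wheel angle',np.arctan2(-d[1],d[0]).round(3))
    a=np.degrees(np.arctan2(-(T[:,1]-f.x[1]),T[:,0]-f.x[0])); print('  tick deg',np.sort(a).round(1))
E
python3 tick.py
```

```text
top ticks 17 centre,r [-0.05  1.25 48.  ] res 0.22
  red [46.   2.6] area 35.2 wheel angle -0.03
  tick deg [-164.8 -147.2 -129.5 -111.2  -74.8  -56.4  -38.    16.6   34.6   59.5
   71.1   89.4  106.1  124.1  141.3  156.9  160.1]
side ticks 7 centre,r [ 1.08 -4.51 50.98] res 0.69
  red [44.3  0.1] area 12.0 wheel angle -0.107
  red [-57.  -11.8] area 208.8 wheel angle 3.017
  tick deg [-112.5  -94.4  -77.7  -61.1  -42.1   42.4   91.5]
```

The tick fit puts the wheel at about −0.03 rad: on the pointer, not passed, clockwise last. One last check of the bystanders and collars, then I hand it in.

```bash
python3 - <<'E'
from h import *
T=np.load('top0.npz')['P'];S0=np.load('side0.npz')['P'];Q=cloud(shot('top'));P=cloud(shot('side'))
for n,(x,y,r),z in(('jar',(644,226,45),50),('bar',(417,334,50),20),('rset',(535,217,52),8)):
    o=[]
    for D in(T,Q,S0,P):
        m=(np.hypot(D[...,0]-x,D[...,1]-y)<r)&(D[...,2]>z)&(D[...,2]<80); o.append(D[m].mean(0)[:2].round(1))
    print(n,*o)
m=(np.hypot(P[...,0]-594,P[...,1]-47)<24)&(P[...,2]>56)
h=P[m]; print('stack z hist',np.histogram(h[:,2],[56,70,77,94,101,110])[0]); print(get_obs()['ft_force'].round(1))
k=(np.hypot(P[...,0]-594,P[...,1]-47)<18)&(P[...,2]>94)&(P[...,2]<101);print(np.percentile(P[k][:,2],[50,90]).round(1),P[k].mean(0).round(1))
print(close_job())
E
```

```text
jar [643.1 224.8] [643.2 224.8] [644.4 231.8] [644.4 232.1]
bar [416.7 334.1] [416.7 334. ] [419.6 340.3] [419.6 340.3]
rset [535.2 219.6] [535.1 219.5] [538.8 228.5] [538.7 228.2]
stack z hist [103 106 129 105  19]
[ 0.5  0.  -0.1]
[97.6 99.2] [592.4  51.9  97.4]
the job is handed in; nothing more can be done
None
```

The job is handed in at about 35 s of the 72 s allowed; no verdict came back.

- **Collars:** I put the wide steel collar on the post first, then the narrow brass one. Both are fully home by depth: the wide collar's top is at about 75 mm and the brass collar's at about 99 mm.
- **Handwheel:** Using the crank grip I wound it anticlockwise from about 1.7 rad to about −1.8 rad, which is past the quarter turn. I then came back clockwise, stopped at the pointer and let go.
- **Last checks:**
  - The top camera puts the mark about 0.03 rad short of the pointer, not past it. The hand position just before release (about −0.03) agrees.
  - The side camera disagreed: its tick-circle fit gave −0.11, on only 7 ticks. Its red patch gave −0.015 against the calculated hub, or slightly past when taken against its own disc centre (about +0.02). I trusted the top view.
  - The jar, bucking bar and rivet set are within 0.3 mm of where they started.
  - The gripper is clear of everything, with wrist force near zero. The lamp was never touched that I could see.

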